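Close the potter's wheel splash pan and snap its hook onto the U-bolt

ROBOT

A 6-joint arm with a two-finger parallel gripper is mounted at the origin on the work surface. World frame = base frame: x ahead of the robot, y to its left, z up, the work surface at z = 0. Lengths are in m, angles in rad, forces in N, time in s.
With the tool pointing down it reaches from about 0.3 to 0.875 m from the base axis. Payload 6.4 kg.
Tool frame: the origin (TCP) lies where the fingers leave the gripper's body, on its centre line; the fingertips stand 73 mm ahead of it and the grasp point (between the pads) lies 54 mm ahead of it (ctrl.pinch_z is the distance from the TCP to the grasp point, in m); z points along the fingers, y is the direction in which the jaws open and shut (so a half turn about z gives the same grasp; the last joint's range is limited). The gripper opens to 85 mm and grips with 20 to 120 N. Pads are 22 mm wide; open, the fingers measure 114 mm over their backs; the gripper's body (76 mm by 85 mm) begins 54 mm behind the grasp point. The pads swing forward as they close: fully open they stand 13 mm farther back than shut.
Start: joints at [-1.462, 0.181, 1.607, -0, 1.354, -0.206], TCP at [0.178, -0.547, 0.304] pointing down, gripper open.
Joint ranges: [-2.99, 2.99], [-0.89, 2.07], [0.3, 2.58], [-1.14, 4.28], [0, 2.63], [-3.12, 3.12]. Speed limits (rad/s): [2.57, 2.57, 3.01, 3.14, 3.14, 3.14].

INTERFACE

Orientations are given as a unit quaternion [w, x, y, z].
In Python, from bench import ctrl, camera, camera_model gives the robot as it stands.
- The arm moves only by the tool arm_command, never from a script. Its argument "series" is a list of rows, each a list of 7 numbers: the shift along the tool's x, y, z in m, then the turn, a rotation vector about the tool's x, y, z in degrees, then the finger opening in m, from 0 to 0.0854. In form: [[tx, ty, tz, rx, ry, rz, gripper], ...]. A call has exactly 5 rows; each row is the pose to reach, as a shift and turn from the pose commanded when the call began, along the tool's axes at that moment; what a row does not reach only later rows make up. A row lasts 1/10 s, in which the tool goes at most 50 mm and 8.59 degrees, less where a joint would pass 70% of its speed; a pose out of reach is approached as far as the arm can. A call with a gripper value outside its range is refused whole. The fingers move at their own pace and stop on an object; the grip force is fixed at half the most. Time passes only in rows, so rows that repeat a pose let the fingers close, or fill a call up. It gives the time, the measured TCP pose, the force and the opening at its end, in the units of the state.
- ctrl.get_obs(): the state, without advancing time (a new reading comes with each control period).
- camera(name): name is "scene" or "top"; returns (picture, depth): 384x512x3 uint8, red, green, blue; 384x512 float32, m along the optical axis (not along the pixel's ray), 0 where there is no reading.
- camera_model(name): a dict with "K" (3x3 intrinsics, pixels), "distortion" ([k1, k2, p1, p2, k3] as OpenCV has them; the pictures are not rectified), "position" and "attitude" of the camera in the world. Camera axes: x right, y down, z forward; pixel columns grow to the right and rows downward; lengths in m; the calibration is good to about 2 mm. A picture is of the moment at which its call begins. camera_model takes no time and is no camera call.
- ctrl.hand_in(): hands the job in, once; it reports no verdict.
The state is a dict: "time_s": time; "q": joint angles; "dq": joint speeds; "joint_efforts": joint torques, N m; "eef_pos": TCP position; "eef_rot": TCP orientation; "wrist_force": force on the tool from outside, world axes, zero at the start; "torque": the same for the moment, N m; "opening": opening from 0.0 (shut) to 1.0 (fully open).
Only numpy, scipy, OpenCV 4.12 (cv2) and the standard library are available. Lean on these libraries where they do the work, as an engineer would, in place of code of your own. Each camera call takes 0.05 s, during which the arm holds its last target. There are 200 camera calls.

TASK

Swing the near half of the wheel's splash pan shut against the fixed half, then lift its snap hook over the U-bolt and press it down, no harder than its spring needs, until the sprung gate flicks shut under the bar. Give the hook a light upward tug to prove that it has caught, then let go and leave it hooked on the shut pan. Leave the raw clay dishes and the potter's other things where they are.

Things in the scene. Friction and masses are not known exactly. Their poses are not given: they have to be found in the camera images.
- wheel: Table-top electric potter's wheel, fixed to the bench. Origin on the bench top under the spindle; x points to the blue motor, y to the pan's hinge, z up. Steel deck 350 mm square, top at z = 110 mm; on it a round sheet-metal splash pan, outer radius 135 mm, rim top at z = 182 mm, around a 200 mm wheel head. The pan is split along the y axis: the half at x > 0 is fixed, the half at x < 0 (the near half) swings. All z in this list are heights above the bench.
- pan (a joint): Near half of the pan: 0 = shut against the fixed half, grows (rad) as it swings open. Hinge axis vertical at wheel frame (0, 144 mm); the other end, with the lug, swings towards wheel -x. Light friction (0.15 N m) keeps it where it is left.
- lug_face (a point): Middle of the front web of the near half's sheet-steel lug, a flat upright plate 50 mm wide (along wheel y), 5 mm thick, from z = 123 to 178 mm; this point lies on the face that looks to wheel -x when shut, at z = 168 mm and wheel frame (-73, -160 mm). Push here towards wheel +x to shut the pan; about 5 N shows that it is home.
- eye_foot (a point): On the lug's foot plate (top at z = 158 mm), midway between the U-bolt's legs; wheel frame (-40, -160 mm) when shut. U-bolt: 7 mm round bar, upright, 24 mm clear between the legs, cross-bar along wheel y above this point. How far its nuts let it stand out is not measured: the bar's top is 38 to 52 mm above this point. It does not give; the thin lug bends if the hook's bow bears on the bar with over 14 N.
- swivel (a joint): Turn (rad) of the hook's clevis about a vertical axis at wheel frame (57, -160 mm): at 0 the hook points to wheel -x, across the pan's seam and over the U-bolt; grows as it swings outwards, towards wheel -y. Light friction holds it.
- hook (a joint): Lift (rad) of the hook about its level pin in the clevis, 208 mm above the bench on the swivel axis: 0 = shank level, grows as the nose rises (nearly free to 0.9), falls by its weight to its rest at -0.13. With its throat down on the U-bolt it reads -0.06 to 0.08 as the U-bolt is set, with its shut gate still resting on top of the bar about 0.28 more, caught and pulled up against the gate about 0.15 more.
- gate (a joint): Spring gate of the hook: 0 = shut, grows (rad, to 1.25) as the bar pushes it up into the throat; it flicks back to 0 under the bar after the bar has gone in about 21 mm, some 5 mm before the throat lands on the bar. The push at the hook's mouth grows from 2 N to about 5 N and falls off when the gate flicks.
- gate_arm: The gate itself: a 5 mm round steel tongue, 16 mm long, closing the mouth. Origin at its pivot, 83 mm along the hook and 30 mm below the shank's centre line; its x axis runs along the tongue to the nose.
- bow: The hook's bow: the round 10 mm bar that curves over the throat and down to the nose, part of the forged hook. Its frame is the hook's: origin at the pin, x along the hook to the nose, z up.
- hook_grip (a point): Middle of the hook's straight shank, 58 mm along the hook from its pin: forged steel bar 10 mm wide and 10 mm high, clear for the fingers from 20 to 74 mm from the pin; this point is at the centre of the bar. Its x axis runs along the hook to the nose.
- hook_mouth (a point): Middle of the mouth, on the gate, 93.5 mm along the hook and 30 mm below the shank's centre line. The mouth opens downwards, 17 mm long along the hook, between the back leg and the nose; the nose's end lies 35 mm below the shank's centre line, 102 to 112 mm from the pin. The throat's roof is 5 mm below the shank's centre line. With the pan shut and swivel 0 the U-bolt's bar crosses the hook 97 mm from the pin.
- dish_wheel_c (a point): Bystander, not to be moved: freshly thrown raw clay dish standing on the wheel head (top of the head at z = 152 mm), 76 mm wide, 24 mm high, loose. Point at its middle, half-way up.
- dish_a_c (a point): Bystander, not to be moved: raw clay dish, 76 mm wide, 24 mm high, loose. Point at its middle, half-way up.
- dish_b_c (a point): Bystander, not to be moved: raw clay dish, 76 mm wide, 24 mm high, loose. Point at its middle, half-way up.
- dish_c_c (a point): Bystander, not to be moved: raw clay dish, 76 mm wide, 24 mm high, loose. Point at its middle, half-way up.
- dish_d_c (a point): Bystander, not to be moved: raw clay dish, 76 mm wide, 24 mm high, loose. Point at its middle, half-way up.
- water_bowl_c (a point): Bystander, not to be moved: small steel water bowl on a far corner of the deck, 58 mm wide, 40 mm high. Point at its middle, half-way up.
- rib_c (a point): Bystander, not to be moved: flat wooden rib, 90 x 45 x 7 mm, loose on the bench. Point at its centre.
- loop_tool_c (a point): Bystander, not to be moved: loop trimming tool with a wooden handle, 180 mm long, lying on the bench. Point in its handle.

How it is judged:
By the outcome, as a careful person would: the job done as asked, in the order asked, and still so for the second after the job is handed in, with the robot touching nothing.
It also fails if it takes over 72 s, if anything falls off the work surface, if the arm or the gripper's body presses on something with over 40 N, if the wrist force passes 120 N, or if a joint passes its speed limit or range.

## Working session

There is one attempt and no reset: what is moved stays moved. The work goes in short steps, Python scripts to look and compute and a tool call to move; the robot and the scene stay as the last step left them, time stands still between calls to the robot, and variables do not carry over. Pictures are saved under pics/ and viewed, about 8 in all and at most 12, crops included, and the job is handed in when it is done.

Besides the shell and the picture viewer there is one more tool, called after "Emit:" as a command line: name --pt "numbers of a row" for each row, then --argument value for the rest. arm_command: Moves the arm, as the interface text tells. Its arguments: {"type":"object","properties":{"series":{"type":"array","items":{"type":"array","items":{"type":"number"}}}},"required":["series"]}

```bash
ls; mkdir -p pics
cat > h.py <<'E'
import numpy as np, cv2
from bench import ctrl, camera, camera_model
from scipy.spatial.transform import Rotation as R
def cam(n):
    m=camera_model(n); K=np.array(m["K"]); d=np.array(m["distortion"],float); p=np.array(m["position"]); a=np.array(m["attitude"])
    Rm=a if a.shape==(3,3) else R.from_quat(a[[1,2,3,0]]).as_matrix()
    return K,d,p,Rm
def pts(n,uv,depth):
    K,d,p,Rm=cam(n); uv=np.asarray(uv,float).reshape(-1,2)
    x=cv2.undistortPoints(uv[:,None],K,d)[:,0]
    z=np.array([depth[int(round(v)),int(round(u))] for u,v in uv])
    return (np.c_[x,np.ones(len(x))]*z[:,None])@Rm.T+p
def plane(n,uv,h):
    K,d,p,Rm=cam(n); uv=np.asarray(uv,float).reshape(-1,2)
    x=cv2.undistortPoints(uv[:,None],K,d)[:,0]
    r=np.c_[x,np.ones(len(x))]@Rm.T
    return p+r*((h-p[2])/r[:,2:])
def proj(n,P):
    K,d,p,Rm=cam(n); return cv2.projectPoints((np.asarray(P,float).reshape(-1,3)-p)@Rm,np.zeros(3),np.zeros(3),K,d)[0][:,0]
def cloud(n,depth):
    v,u=np.mgrid[0:384,0:512]; K,d,p,Rm=cam(n)
    x=cv2.undistortPoints(np.c_[u.ravel(),v.ravel()].astype(float)[:,None],K,d)[:,0]
    return ((np.c_[x,np.ones(len(x))]*depth.reshape(-1,1))@Rm.T+p).reshape(384,512,3)
E
python3 - <<'E'
from h import *
o=ctrl.get_obs(); print(o['eef_pos'],o['eef_rot'],o['time_s'],ctrl.pinch_z,o['wrist_force'])
for n in("scene","top"):
    m=camera_model(n); print(n,m)
    im,d=camera(n); np.save(n+'_d.npy',d); np.save(n+'_i.npy',im)
    cv2.imwrite(f'pics/{n}0.png',cv2.resize(im[:,:,::-1],(800,600),interpolation=cv2.INTER_CUBIC))
E
```

```text
pics
[ 0.17798145 -0.54629574  0.30295086] [-9.28113053e-04  9.87638615e-01  1.56745347e-01  4.03842501e-05] 0.0 0.0539 [ 0.31039434 -0.61079821  0.18318273]
scene {'K': array([[431.63348501,   0.        , 253.06106637],
       [  0.        , 431.63348501, 187.0542019 ],
       [  0.        ,   0.        ,   1.        ]]), 'distortion': array([-0.00824648,  0.        ,  0.        ,  0.        ,  0.        ]), 'position': array([0.96188027, 0.48808438, 1.19828372]), 'attitude': array([-0.10517458,  0.34954239,  0.88978141, -0.27394794])}
top {'K': array([[460.80450144,   0.        , 259.34873488],
       [  0.        , 460.80450144, 202.92135433],
       [  0.        ,   0.        ,   1.        ]]), 'distortion': array([-0.03770611,  0.        ,  0.        ,  0.        ,  0.        ]), 'position': array([ 0.4010612 , -0.02899252,  1.46168645]), 'attitude': array([-0.02308645,  0.71203563, -0.70101779,  0.03234709])}
```

View pics/top0.png

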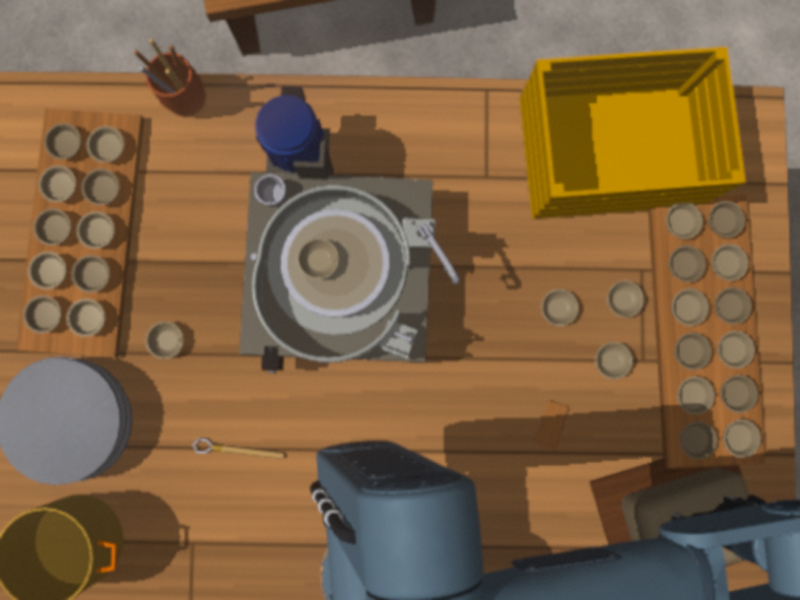

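View pics/scene0.png

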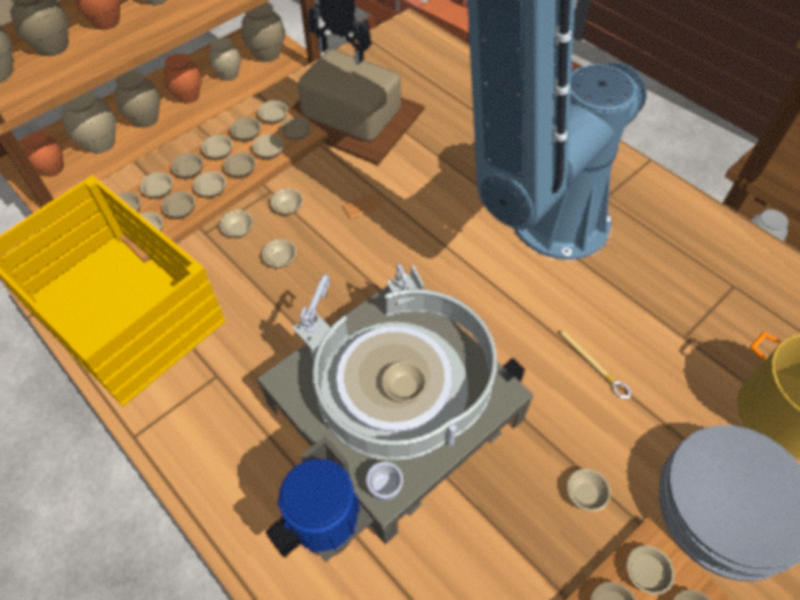

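Top view (800×600): wheel centred at about (330,265), motor at (290,130), and world +x is up. The clevis is at (420,232), with the hook pointing to (455,280). The near half's lug and U-bolt are at (400,340), and that half is swung open. Scene view: hook at (318,300), lug at (405,280). Next I measure the wheel pose from depth.

Run:
```python
from h import *
C={n:cloud(n,np.load(n+'_d.npy')) for n in('top','scene')}
I={n:np.load(n+'_i.npy') for n in C}
for n in C:
    c=C[n]; m=(c[...,2]>.104)&(c[...,2]<.116)&(c[...,0]>.25)&(c[...,0]<.9)&(abs(c[...,1]-.08)<.3)
    lab=cv2.connectedComponentsWithStats(m.astype(np.uint8))
    P=c[m]; 
    # clean with erosion
    r=cv2.minAreaRect((P[:,:2]*1000).astype(np.float32)); print(n,len(P),P[:,2].mean(),r,cv2.boxPoints(r).round().tolist())
    # rim ring
    m=(c[...,2]>.172)&(c[...,2]<.190)&(c[...,0]>.25)&(c[...,0]<.75)&(abs(c[...,1]-.1)<.25)
    np.save(n+'_rim.npy',c[m]); print(m.sum())
    # tall things near lug
# top-down height map from both clouds, 2mm cells -> pictures side by side
X=np.vstack([C[n].reshape(-1,3) for n in C]); col=np.vstack([I[n].reshape(-1,3) for n in C])
k=(X[:,0]>.3)&(X[:,0]<.75)&(X[:,1]>-.15)&(X[:,1]<.3)&(X[:,2]>.16)&(X[:,2]<.32); X=X[k]
s=X[X[:,2]>.195]
print(len(s)); print((s[np.argsort(s[:,1])]*1000).round()[::max(1,len(s)//40)].tolist())
for n in C:
    im=I[n]; u,v=((200,130,290,240) if n=='top' else (170,160,270,250))[:2],None
    x0,y0,x1,y1=(210,120,310,240) if n=='top' else (170,160,290,250)
    cv2.imwrite(f'pics/{n}c.png',cv2.resize(im[y0:y1,x0:x1,::-1],None,fx=4,fy=4,interpolation=cv2.INTER_CUBIC))
a=cv2.imread('pics/topc.png');b=cv2.imread('pics/scenec.png')
H=max(a.shape[0],b.shape[0]);f=lambda x:cv2.copyMakeBorder(x,0,H-x.shape[0],0,0,0)
z=np.hstack([f(a),f(b)]); print(z.shape); z=cv2.resize(z,None,fx=800/z.shape[1],fy=800/z.shape[1]); cv2.imwrite('pics/crop1.png',z)
```

```text
top 6895 0.11050936418093196 ((628.60302734375, 85.73908233642578), (351.2223815917969, 452.3217468261719), 88.3860855102539) [[398.0, -83.0], [850.0, -96.0], [860.0, 255.0], [407.0, 268.0]]
1275
scene 7359 0.11014034284372326 ((644.0393676757812, 88.7886734008789), (350.54364013671875, 490.4876403808594), 88.13932800292969) [[393.0, -78.0], [883.0, -94.0], [895.0, 256.0], [405.0, 272.0]]
1385
451
[[574.0, -137.0, 195.0], [582.0, -131.0, 203.0], [582.0, -126.0, 198.0], [587.0, -123.0, 198.0], [593.0, -120.0, 197.0], [599.0, -117.0, 198.0], [583.0, -114.0, 198.0], [599.0, -112.0, 198.0], [601.0, -109.0, 206.0], [596.0, -107.0, 202.0], [622.0, -105.0, 206.0], [611.0, -103.0, 207.0], [619.0, -100.0, 206.0], [622.0, -97.0, 204.0], [625.0, -94.0, 204.0], [629.0, -93.0, 207.0], [638.0, -91.0, 210.0], [641.0, -88.0, 208.0], [658.0, -88.0, 223.0], [646.0, -86.0, 210.0], [657.0, -85.0, 226.0], [646.0, -83.0, 213.0], [651.0, -82.0, 212.0], [651.0, -80.0, 214.0], [646.0, -78.0, 212.0], [653.0, -77.0, 215.0], [641.0, -75.0, 206.0], [646.0, -74.0, 223.0], [666.0, -72.0, 196.0], [653.0, -71.0, 220.0], [641.0, -69.0, 202.0], [655.0, -68.0, 212.0], [657.0, -66.0, 225.0], [642.0, -63.0, 204.0], [656.0, -61.0, 217.0], [459.0, -58.0, 197.0], [462.0, -53.0, 205.0], [466.0, -46.0, 205.0], [464.0, -39.0, 204.0], [466.0, -33.0, 202.0], [475.0, -28.0, 201.0]]
(480, 880, 3)
```

View pics/crop1.png

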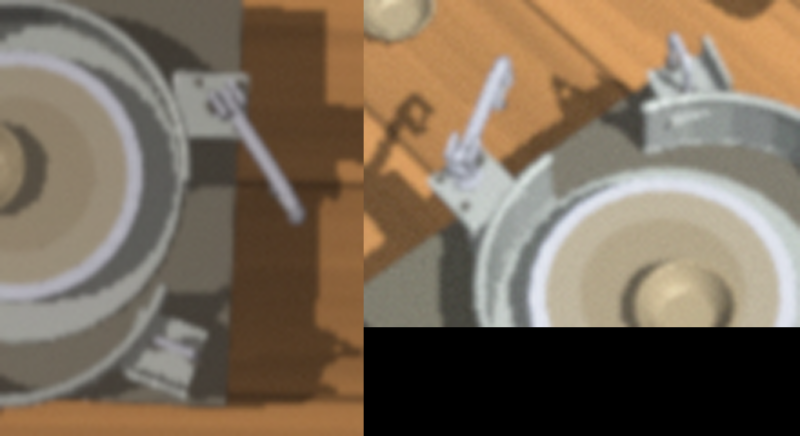

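Run:
```python
from h import *
from scipy.optimize import least_squares
P=np.vstack([np.load(n+'_rim.npy') for n in('top','scene')])
for n in('top','scene'):
    P=np.load(n+'_rim.npy'); P=P[(P[:,2]>.177)&(P[:,0]>.6)&(P[:,1]>-.05)]
    for it in range(3):
        r=least_squares(lambda p:np.hypot(P[:,0]-p[0],P[:,1]-p[1])-p[2],[.577,.09,.134],loss='soft_l1',f_scale=.002).x
        P=P[abs(np.hypot(P[:,0]-r[0],P[:,1]-r[1])-r[2])<.006]
    print(n,'fixed rim',r,len(P),P[:,2].max())
C={n:cloud(n,np.load(n+'_d.npy')) for n in('top','scene')}
for n,c in C.items():
    Q=c.reshape(-1,3); m=(Q[:,2]>.106)&(Q[:,2]<.114)&(np.hypot(Q[:,0]-.58,Q[:,1]-.09)<.255)
    Q=Q[m]
    # edge extraction: for bins take extreme
    for ax,sg,lo,hi in((0,-1,-.06,.25),(0,1,-.06,.02),(1,-1,.43,.70),(1,1,.43,.7)):
        o=1-ax; e=[]
        for t in np.arange(lo,hi,.01):
            k=Q[(Q[:,o]>=t)&(Q[:,o]<t+.01)]
            if len(k)>3: e.append([k[:,o].mean(),sg*np.sort(sg*k[:,ax])[-2:].mean()])
        e=np.array(e); f=np.polyfit(e[:,0],e[:,1],1)
        for _ in range(3):
            rr=abs(np.polyval(f,e[:,0])-e[:,1]); g=e[rr<=max(.002,np.median(rr)*2)]; f=np.polyfit(g[:,0],g[:,1],1)
        print(n,'xy'[ax],sg,'slope deg',np.degrees(np.arctan(f[0])).round(2),'at', np.polyval(f,.09 if ax==0 else .58).round(4),len(g))
d={n:np.load(n+'_d.npy') for n in C}
o=(210,120);s=3.636
for nm,uv in dict(clevis=(228,98),hookend=(295,218),ubL=(155,340),ubR=(193,350),lugFL=(130,372),lugFR=(185,392),seam=(162,290)).items():
    uv=np.array(uv)/s+o; print(nm,uv.round(1),(pts('top',uv,d['top'])*1000).round())
```

```text
top fixed rim [0.60158631 0.08508427 0.13394305] 392 0.18803420824645967
scene fixed rim [0.60337655 0.09077603 0.13307699] 456 0.18471422027861184
top x -1 slope deg 1.56 at 0.4313 19
top x 1 slope deg 2.63 at 0.778 8
top y -1 slope deg -1.52 at -0.0869 21
top y 1 slope deg -1.47 at 0.2603 27
scene x -1 slope deg -12.91 at 0.4378 26
scene x 1 slope deg 2.05 at 0.7777 8
scene y -1 slope deg -1.14 at -0.0796 19
scene y 1 slope deg -2.13 at 0.2647 27
clevis [272.7 147. ] [[655. -79. 209.]]
hookend [291.1 180. ] [[ 567. -133.  185.]]
ubL [252.6 213.5] [[471. -27. 196.]]
ubR [263.1 216.3] [[464. -55. 206.]]
lugFL [245.8 222.3] [[447.  -8. 180.]]
lugFR [260.9 227.8] [[433. -50. 177.]]
seam [254.6 199.8] [[511. -32. 173.]]
```

```bash
cat >> h.py <<'E'
def pose(psi,lift=0):
    # tool pointing down, tool x at yaw psi (deg); lift: hook raised by `lift` rad about horizontal axis, hook dir = tool x
    h=np.array([np.cos(np.radians(psi)),np.sin(np.radians(psi)),0]); y=np.array([h[1],-h[0],0])
    M=np.c_[h,y,[0,0,-1]]
    return R.from_rotvec(y*lift)*R.from_matrix(M)   # +lift about y=(h x up) raises h
def delta(pos,rot,o=None):
    o=o or ctrl.get_obs(); q=np.array(o['eef_rot']); Rt=R.from_quat(q[[1,2,3,0]])
    t=Rt.inv().apply(np.array(pos)-o['eef_pos']); r=(Rt.inv()*rot).as_rotvec(degrees=True)
    return (t*1000).round(1),r.round(1)
E
python3 - <<'E'
from h import *
print(pose(10,.3).apply([1,0,0]))
print(delta([.389,-.013,.303],pose(-19.4)))
E
```

```text
[0.94082278 0.16589244 0.29552021]
(array([ 365.8, -441.8,    0.9]), array([-0.1,  0. , 37.4]))
```

Emit:
arm_command --pt "0.03 -0.036 0 0 0 8 0.0" --pt "0.06 -0.073 0 0 0 16 0.0" --pt "0.09 -0.109 0 0 0 24 0.0" --pt "0.12 -0.146 0 0 0 32 0.0" --pt "0.15 -0.182 0 0 0 37.4 0.0"

```text
time_s: 0.6
eef_pos: [0.2645, -0.3252, 0.3034]
eef_rot: [-0.0, 0.985, -0.171, -0.0]
wrist_force: [1.1, -0.6, 0.1]
opening: 0.145
```

Run:
```python
from h import *
o=ctrl.get_obs(); print(o['time_s'],o['eef_pos'],o['opening'],o['wrist_force'])
print(delta([.389,-.013,.303],pose(-19.4)))
```

```text
0.6 [ 0.26450318 -0.32524378  0.30342699] 0.14549857138308378 [ 1.08592387 -0.59507955  0.07247719]
(array([  12. , -335.9,    0.6]), array([-0. ,  0. , -0.3]))
```

Emit:
arm_command --pt "0.002 -0.045 0 0 0 0 0.0" --pt "0.003 -0.09 0 0 0 0 0.0" --pt "0.004 -0.135 0 0 0 0 0.0" --pt "0.005 -0.18 0 0 0 0 0.0" --pt "0.006 -0.22 0 0 0 0 0.0"

```text
time_s: 1.1
eef_pos: [0.343, -0.1196, 0.3038]
eef_rot: [-0.0, 0.986, -0.168, 0.0]
wrist_force: [0.7, 0.1, 0.2]
opening: -0.002
```

Emit:
arm_command --pt "0.001 -0.04 0 0 0 0 0.0" --pt "0.002 -0.08 0.02 0 0 0 0.0" --pt "0.006 -0.116 0.05 0 0 0 0.0" --pt "0.006 -0.116 0.074 0 0 0 0.0" --pt "0.006 -0.116 0.074 0 0 0 0.0"

```text
time_s: 1.6
eef_pos: [0.3849, -0.0124, 0.2267]
eef_rot: [-0.001, 0.986, -0.167, -0.004]
wrist_force: [0.1, 0.5, 0.6]
opening: 0.001
```

Run:
```python
from h import *
o=ctrl.get_obs(); print(o['time_s'],o['eef_pos'],o['opening'],o['wrist_force'])
print(delta([.389,-.013,.229],pose(-19.4)))
im,d=camera('scene'); x0,y0,x1,y1=150,110,310,230
cv2.imwrite('pics/s2.png',cv2.resize(im[y0:y1,x0:x1,::-1],None,fx=4,fy=4,interpolation=cv2.INTER_CUBIC))
```

```text
1.6 [ 0.38488602 -0.01237026  0.22672819] 0.001217466903304159 [0.08016354 0.45105326 0.64304237]
(array([ 4.1, -0.8, -2.3]), array([0. , 0.4, 0.2]))
```

View pics/s2.png

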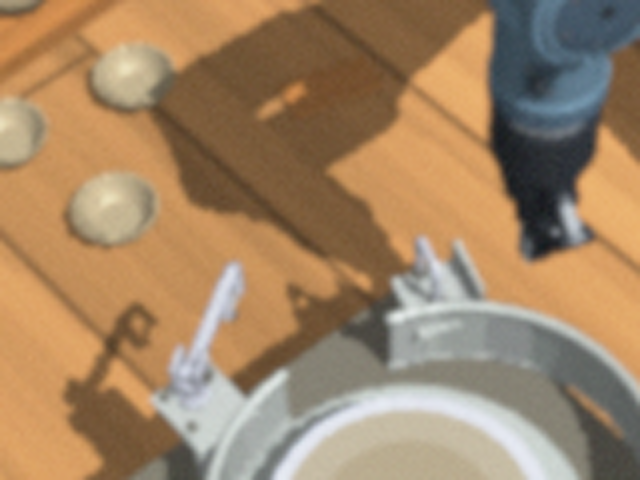

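```bash
cat >> h.py <<'E'
H=np.array([.607,.2325])
def push(phi,g=.011,z=.228):
    a=np.radians(15.1+phi); L=H+.3128*np.array([-np.sin(a),-np.cos(a)]); y=np.radians(-1.6-phi)
    return np.r_[L-g*np.array([np.cos(y),np.sin(y)]),z],pose(-1.6-phi)
E
python3 - <<'E'
from h import *
for p in(18,16,14,12,10,8,6,4,3,2,1,0):print(p,*delta(*push(p)))
E
```

```text
18 [41.8 -1.5  0.5] [0.  0.2 0.3]
16 [52.4  1.3  0.4] [ 0.   0.2 -1.7]
14 [63.1  3.8  0.4] [-0.   0.2 -3.7]
12 [74.   5.8  0.3] [-0.   0.2 -5.7]
10 [84.9  7.5  0.3] [-0.   0.2 -7.7]
8 [95.8  8.8  0.2] [-0.   0.2 -9.7]
6 [106.8   9.7   0.2] [ -0.    0.2 -11.7]
4 [1.178e+02 1.020e+01 1.000e-01] [ -0.    0.2 -13.7]
3 [1.233e+02 1.030e+01 1.000e-01] [ -0.    0.2 -14.7]
2 [1.288e+02 1.040e+01 1.000e-01] [ -0.    0.2 -15.7]
1 [1.343e+02 1.030e+01 1.000e-01] [ -0.    0.2 -16.7]
0 [139.8  10.1   0. ] [ -0.    0.2 -17.7]
```

Emit:
arm_command --pt "0.021 -0.001 0 0 0 0 0.0" --pt "0.04 -0.001 0 0 0 0 0.0" --pt "0.05 0.001 0 0 0 -1.5 0.0" --pt "0.061 0.004 0 0 0 -3.5 0.0" --pt "0.074 0.006 0 0 0 -5.7 0.0"

```text
time_s: 2.15
eef_pos: [0.4556, -0.0461, 0.2316]
eef_rot: [0.0, 0.993, -0.119, 0.001]
wrist_force: [-0.7, -0.1, 0.4]
opening: -0.001
```

Run:
```python
from h import *
o=ctrl.get_obs(); print(o['time_s'],o['eef_pos'],o['wrist_force'])
for p in(12,10,8,6,4,3,2,1,0):print(p,*delta(*push(p)))
```

```text
2.15 [ 0.45558032 -0.04609559  0.23160874] [-0.66502523 -0.07358278  0.39822944]
12 [-2.4 -2.2  3.6] [ 0.  -0.1 -0.1]
10 [8.3 0.5 3.6] [ 0.  -0.1 -2.1]
8 [19.1  2.9  3.6] [ 0.  -0.1 -4.1]
6 [29.9  4.8  3.7] [ 0.  -0.1 -6.1]
4 [40.8  6.4  3.7] [ 0.  -0.1 -8.1]
3 [46.3  7.1  3.7] [ 0.  -0.1 -9.1]
2 [51.7  7.6  3.7] [  0.   -0.1 -10.1]
1 [57.2  8.1  3.7] [  0.   -0.1 -11.1]
0 [62.7  8.5  3.7] [  0.   -0.1 -12.1]
```

Emit:
arm_command --pt "0.01 0.001 0.003 0 0 -2 0.0" --pt "0.02 0.003 0.003 0 0 -4 0.0" --pt "0.03 0.005 0.003 0 0 -6 0.0" --pt "0.039 0.006 0.003 0 0 -8 0.0" --pt "0.047 0.007 0.003 0 0 -9.5 0.0"

```text
time_s: 2.65
eef_pos: [0.4998, -0.0641, 0.2286]
eef_rot: [0.0, 0.999, -0.037, 0.001]
wrist_force: [-0.5, -0.3, 0.8]
opening: -0.004
```

Run:
```python
from h import *
o=ctrl.get_obs(); print(o['time_s'],o['eef_pos'],o['wrist_force'])
for p in(3,2,1,0):print(p,*delta(*push(p)))
```

```text
2.65 [ 0.49975258 -0.06406071  0.22861613] [-0.53526619 -0.27678527  0.76342882]
3 [-0.9 -0.1  0.6] [ 0.  -0.1  0.4]
2 [4.4 1.4 0.6] [ 0.  -0.1 -0.6]
1 [9.7 2.8 0.6] [ 0.  -0.1 -1.6]
0 [15.1  4.   0.6] [ 0.1 -0.1 -2.6]
```

Emit:
arm_command --pt "0.003 0.001 0 0 0 -0.5 0.0" --pt "0.006 0.002 0 0 0 -1 0.0" --pt "0.008 0.002 0 0 0 -1.5 0.0" --pt "0.01 0.003 0 0 0 -1.8 0.0" --pt "0.0115 0.003 0 0 0 -2.2 0.0"

```text
time_s: 3.15
eef_pos: [0.5101, -0.0661, 0.2269]
eef_rot: [0.0, 1.0, -0.017, -0.0]
wrist_force: [-0.9, 0.4, 0.1]
opening: -0.002
```

Emit:
arm_command --pt "0.001 0 0 0 0 0 0.0" --pt "0.0015 0 0 0 0 0 0.0" --pt "0.002 0 0 0 0 0 0.0" --pt "0.002 0 0 0 0 0 0.0" --pt "0.002 0 0 0 0 0 0.0"

```text
time_s: 3.65
eef_pos: [0.5122, -0.0661, 0.2269]
eef_rot: [-0.0, 1.0, -0.017, 0.0]
wrist_force: [-0.6, 0.8, -0.2]
opening: 0.001
```

Emit:
arm_command --pt "0.0005 0 0 0 0 0 0.0" --pt "0.001 0 0 0 0 0 0.0" --pt "0.0015 0 0 0 0 0 0.0" --pt "0.002 0 0 0 0 0 0.0" --pt "0.0025 0 0 0 0 0 0.0"

```text
time_s: 4.15
eef_pos: [0.5146, -0.0663, 0.2269]
eef_rot: [-0.0, 1.0, -0.017, -0.0]
wrist_force: [-3.6, -0.4, 0.0]
opening: -0.002
```

Emit:
arm_command --pt "0.0005 0 0 0 0 0 0.0" --pt "0.001 0 0 0 0 0 0.0" --pt "0.0015 0 0 0 0 0 0.0" --pt "0.002 0 0 0 0 0 0.0" --pt "0.002 0 0 0 0 0 0.0"

```text
time_s: 4.65
eef_pos: [0.515, -0.0664, 0.2268]
eef_rot: [-0.0, 1.0, -0.017, -0.003]
wrist_force: [-11.8, -1.2, 8.1]
opening: -0.001
```

Emit:
arm_command --pt "-0.01 0 0 0 0 0 0.0" --pt "-0.04 0 -0.01 0 0 0 0.0" --pt "-0.05 0 -0.05 0 0 0 0.02" --pt "-0.07 0.02 -0.09 0 0 -8 0.04" --pt "-0.1 0.03 -0.1 0 0 -16 0.04"

```text
time_s: 5.15
eef_pos: [0.4171, -0.0943, 0.3316]
eef_rot: [0.003, 0.992, 0.125, 0.004]
wrist_force: [-0.2, -1.3, 0.2]
opening: 0.466
```

Run:
```python
from h import *
o=ctrl.get_obs(); print(o['time_s'],o['eef_pos'],o['wrist_force'],o['opening'])
out=[]
for n,(x0,y0,x1,y1) in dict(top=(225,120,325,220),scene=(170,160,270,260)).items():
    im,d=camera(n); np.save(n+'_d1.npy',d);np.save(n+'_i1.npy',im)
    out.append(cv2.resize(im[y0:y1,x0:x1,::-1],None,fx=4,fy=4,interpolation=cv2.INTER_CUBIC))
cv2.imwrite('pics/c3.png',np.hstack(out))
```

```text
5.15 [ 0.4170653  -0.0943281   0.33155845] [-0.22276713 -1.33799689  0.16816998] 0.4655906648898254
```

View pics/c3.png

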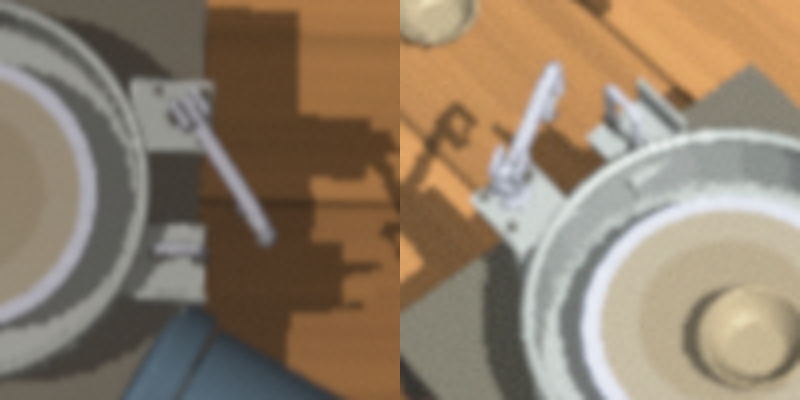

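Pan shut: the ring is closed, with the U-bolt at (180,247) in the top crop. The hook runs from the clevis at (190,107) to its tip at (266,240). In the scene crop the tip is at (555,72) and the U-bolt bar runs from (608,90) to (632,128). I triangulate from these two views.

Run:
```python
from h import *
def ray(n,uv):
    K,d,p,Rm=cam(n); x=cv2.undistortPoints(np.array(uv,float).reshape(1,1,2),K,d)[0,0]; r=Rm@np.r_[x,1]; return p,r/np.linalg.norm(r)
def tri(a,b):
    p,r=ray('top',a);q,s=ray('scene',b); A=np.c_[r,-s]; t=np.linalg.lstsq(A,q-p,rcond=None)[0]
    u,v=p+r*t[0],q+s*t[1]; return (1000*(u+v)/2).round(1),round(1000*np.linalg.norm(u-v),1)
T=lambda x,y:(x/4+225,y/4+120); S=lambda x,y:((x-400)/4+170,y/4+160)
print('tip',tri(T(266,238),S(555,70)))
print('ub outer',tri(T(203,247),S(610,92)),'inner',tri(T(157,247),S(634,130)))
print('ubmid',tri(T(180,247),S(622,111)))
print('clevis',tri(T(190,107),S(513,170)))
d=np.load('top_d1.npy')
for p in((190,107),(205,130),(225,165),(245,200),(262,232),(180,247)): print(p,(pts('top',T(*p),d)*1000).round(), (plane('top',T(*p),.205)*1000).round())
# shank line in top by whitish mask
im=np.load('top_i1.npy').astype(int); K=np.zeros((384,512),np.uint8); K[152:181,272:296]=1
m=(K>0)&(im[...,2]>im[...,0]-5)&(im.min(2)>120)
v,u=np.nonzero(m); l=cv2.fitLine(np.c_[u,v].astype(np.float32),cv2.DIST_HUBER,0,.01,.01).ravel(); print(len(u),l)
for z in(.2,): 
    a=plane('top',[l[2]-12*l[0],l[3]-12*l[1]],z)[0];b=plane('top',[l[2]+12*l[0],l[3]+12*l[1]],z)[0]; print((a*1000).round(1),(b*1000).round(1),np.degrees(np.arctan2(*(a-b)[:2][::-1])))
```

```text
tip (array([ 568.3, -133.4,  181.1]), np.float64(2.2))
ub outer (array([558. , -86.9, 192.5]), np.float64(7.2)) inner (array([560.4, -56.6, 179.3]), np.float64(3.6))
ubmid (array([559.2, -71.8, 185.8]), np.float64(5.5))
clevis (array([653.4, -76. , 205.1]), np.float64(7.8))
(190, 107) [[654. -78. 214.]] [[656. -79. 205.]]
(205, 130) [[640. -89. 208.]] [[640. -89. 205.]]
(225, 165) [[ 616. -103.  204.]] [[ 616. -103.  205.]]
(245, 200) [[ 593. -118.  200.]] [[ 592. -117.  205.]]
(262, 232) [[ 572. -130.  194.]] [[ 570. -129.  205.]]
(180, 247) [[559. -73. 203.]] [[559. -73. 205.]]
105 [  0.5405338   0.8413223 282.4833    164.42738  ]
[636.2 -88.9 200. ] [ 580.4 -125.4  200. ] 33.21201220871803
```

```bash
cat >> h.py <<'E'
PIN=np.array([.6555,-.0745,.208])
def grip(sw,lift,s=.056,dz=0):  # sw deg swivel; tool x = -hook dir; dz: back-off along the tool axis
    psi=sw-1.6; rot=pose(psi,-lift); g=PIN+rot.apply([-s,0,0]); return g-rot.apply([0,0,ctrl.pinch_z+dz]),rot
E
python3 - <<'E'
from h import *
for dz in(.08,.0):
    p,r=grip(34.8,-.13,dz=dz); print(p,*delta(p,r))
E
```

```text
[ 0.59451203 -0.11440941  0.33351063] [169.4  64.1  -3.3] [  1.5   7.2 -19. ]
[ 0.60318989 -0.10873078  0.25418567] [178.9  60.4  76. ] [  1.5   7.2 -19. ]
```

Emit:
arm_command --pt "0.042 0.016 -0.001 0.4 1.8 -4.7 0.04" --pt "0.085 0.032 -0.002 0.8 3.6 -9.5 0.04" --pt "0.127 0.048 -0.003 1.1 5.4 -14.2 0.04" --pt "0.169 0.064 -0.003 1.5 7.2 -19 0.04" --pt "0.169 0.064 -0.003 1.5 7.2 -19 0.04"

```text
time_s: 5.75
eef_pos: [0.5986, -0.1146, 0.327]
eef_rot: [-0.022, 0.957, 0.284, 0.061]
wrist_force: [-0.8, -1.0, -0.3]
opening: 0.466
```

Run:
```python
from h import *
for dz in(.08,.0):
    p,r=grip(34.8,-.13,dz=dz); print(p,*delta(p,r))
o=ctrl.get_obs(); print(o['q'],o['opening'],o['wrist_force'])
im,d=camera('scene'); x0,y0,x1,y1=170,130,270,230
a=cv2.resize(im[y0:y1,x0:x1,::-1],None,fx=4,fy=4,interpolation=cv2.INTER_CUBIC)
cv2.imwrite('pics/c4.png',a)
```

```text
[ 0.59451203 -0.11440941  0.33351063] [-2.4 -2.5 -6.9] [-0.4  0.1 -0.2]
[ 0.60318989 -0.10873078  0.25418567] [-2.3 -1.9 73.1] [-0.4  0.1 -0.2]
[-0.43009429  0.19320765  1.54943635  0.11541694  1.3373946   0.54029198] 0.46597096561973617 [-0.75257871 -0.96109655 -0.27484993]
```

View pics/c4.png

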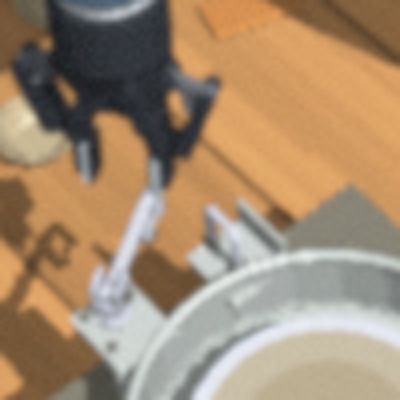

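The fingers, at (85,165) and (158,175), stand above the shank and straddle it. I descend.

Emit:
arm_command --pt "-0.001 -0.001 0.02 -0.4 0 0 0.04" --pt "-0.002 -0.002 0.04 -0.4 0 0 0.04" --pt "-0.002 -0.002 0.06 -0.4 0 0 0.04" --pt "-0.002 -0.002 0.073 -0.4 0 0 0.04" --pt "-0.002 -0.002 0.073 -0.4 0 0 0.04"

```text
time_s: 6.3
eef_pos: [0.5986, -0.1072, 0.255]
eef_rot: [-0.019, 0.957, 0.283, 0.06]
wrist_force: [0.4, 0.1, -0.8]
opening: 0.471
```

Run:
```python
from h import *
p,r=grip(34.8,-.13); print(p,*delta(p,r))
o=ctrl.get_obs(); print(o['time_s'],o['eef_pos'],o['opening'],o['wrist_force'])
out=[]
for n,(x0,y0,x1,y1) in dict(top=(225,120,325,220),scene=(170,140,270,240)).items():
    im,d=camera(n)
    out.append(cv2.resize(im[y0:y1,x0:x1,::-1],None,fx=4,fy=4,interpolation=cv2.INTER_CUBIC))
cv2.imwrite('pics/c5.png',np.hstack(out))
```

```text
[ 0.60318989 -0.10873078  0.25418567] [2.9 3.8 1.2] [-0.1  0.3 -0.2]
6.3 [ 0.59859952 -0.10719574  0.25499311] 0.47120099010523175 [ 0.37975202  0.05630662 -0.75820626]
```

View pics/c5.png

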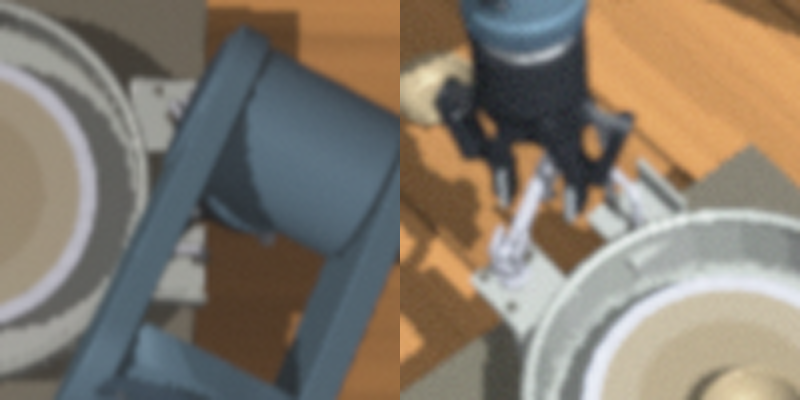

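The fingers straddle the shank (scene crop, tips at (505,190) and (573,205)). I centre the tool and close.

Emit:
arm_command --pt "0.002 0.004 0.001 0 0 0 0.04" --pt "0.002 0.004 0.001 0 0 0 0.025" --pt "0.002 0.004 0.001 0 0 0 0.015" --pt "0.002 0.004 0.001 0 0 0 0.005" --pt "0.002 0.004 0.001 0 0 0 0.005"

```text
time_s: 6.9
eef_pos: [0.6038, -0.1098, 0.257]
eef_rot: [-0.018, 0.957, 0.284, 0.061]
wrist_force: [-4.2, 3.2, 4.3]
opening: 0.1
```

Run:
```python
from h import *
o=ctrl.get_obs(); print(o['time_s'],o['eef_pos'],o['opening'],o['wrist_force'],o['torque'])
p,r=grip(34.8,-.13); print(p,*delta(p,r))
```

```text
6.9 [ 0.6037643  -0.10976084  0.25698575] 0.09973568918816515 [-4.15318991  3.19406961  4.3007807 ] [0.48036233 0.39901304 0.32696243]
[ 0.60318989 -0.10873078  0.25418567] [-0.3 -1.2  2.8] [ 0.1  0.1 -0.1]
```

```bash
cat >> h.py <<'E'
import json
def save():
    o=ctrl.get_obs(); json.dump([list(map(float,o['eef_pos'])),list(map(float,o['eef_rot']))],open('g.json','w'))
def rel(sw,lift,sw0=34.8,l0=-.13,up=0):
    # pose when hook is at sw,lift given saved grasp pose at sw0,l0
    p,q=json.load(open('g.json')); p=np.array(p); Rg=R.from_quat(np.array(q)[[1,2,3,0]])
    Q=pose(sw-1.6,-lift)*pose(sw0-1.6,-l0).inv()
    return PIN+Q.apply(p-PIN)+[0,0,up],Q*Rg
E
python3 - <<'E'
from h import *
save()
for l in(-.05,.05,.15,.25,.35,.45,.5): print(l,*delta(*rel(34.8,l)))
E
```

```text
-0.05 [ 4.7 -0.  -4.3] [-0.  -4.6 -0. ]
0.05 [11.  -0.  -9.1] [ -0.  -10.3  -0. ]
0.15 [ 17.8  -0.  -13.2] [ -0. -16.  -0.]
0.25 [ 25.   -0.  -16.7] [ -0.  -21.8  -0. ]
0.35 [ 32.4  -0.  -19.4] [ -0.1 -27.5  -0. ]
0.45 [ 40.1  -0.1 -21.4] [ -0.1 -33.2  -0. ]
0.5 [ 44.   -0.1 -22. ] [ -0.1 -36.1  -0.1]
```

Emit:
arm_command --pt "0.0047 0 -0.0043 0 -4.6 0 0.005" --pt "0.0095 0 -0.008 0 -9 0 0.005" --pt "0.0145 0 -0.0112 0 -13.2 0 0.005" --pt "0.0195 0 -0.0141 0 -17.4 0 0.005" --pt "0.025 0 -0.0167 0 -21.8 0 0.005"

```text
time_s: 7.4
eef_pos: [0.6228, -0.0973, 0.2765]
eef_rot: [0.037, 0.951, 0.282, -0.122]
wrist_force: [-2.5, 3.1, 0.5]
opening: 0.099
```

Run:
```python
from h import *
o=ctrl.get_obs(); print(o['time_s'],o['eef_pos'],o['opening'],o['wrist_force'],o['torque'])
for s,l in((34.8,.25),(34.8,.35),(34.8,.45),(34.8,.5)): print(s,l,*delta(*rel(s,l)))
```

```text
7.4 [ 0.62280213 -0.09726351  0.27651424] 0.09894027946080218 [-2.45232389  3.05096558  0.53415812] [0.5972187  0.23851818 0.03950294]
34.8 0.25 [-0.2  0.  -0.2] [-0.1  0.2 -0.1]
34.8 0.35 [ 5.7  0.  -5.5] [-0.1 -5.5 -0.1]
34.8 0.45 [ 12.1  -0.  -10.2] [ -0.1 -11.3  -0.1]
34.8 0.5 [ 15.5  -0.  -12.3] [ -0.1 -14.1  -0.1]
```

Emit:
arm_command --pt "0.004 0 -0.0038 0 -3.7 0 0.005" --pt "0.008 0 -0.0073 0 -7.5 0 0.005" --pt "0.0121 0 -0.0102 0 -11.3 0 0.005" --pt "0.0155 0 -0.0123 0 -14.1 0 0.005" --pt "0.0155 0 -0.0123 0 -14.1 0 0.005"

```text
time_s: 7.9
eef_pos: [0.6378, -0.0874, 0.2839]
eef_rot: [0.071, 0.929, 0.275, -0.239]
wrist_force: [-5.7, 2.1, 4.6]
opening: 0.1
```

Run:
```python
from h import *
o=ctrl.get_obs(); print(o['time_s'],o['eef_pos'],o['opening'],o['wrist_force'],o['torque'])
for s in(30,24,18,12,6,0): print(s,*delta(*rel(s,.5)))
```

```text
7.9 [ 0.6378114  -0.08744276  0.28393756] 0.10028051632814532 [-5.73664077  2.09299772  4.63931956] [ 0.31599945  0.74842433 -0.15272509]
30 [-0.1 -1.8 -0.5] [2.2 0.  4.2]
24 [ 0.  -4.1 -0.6] [5.1 0.  9.4]
18 [ 0.4 -6.3 -0.8] [ 8.   0.  14.7]
12 [ 1.  -8.5 -1.1] [10.9  0.  20. ]
6 [  1.7 -10.6  -1.6] [13.8  0.  25.2]
0 [  2.7 -12.6  -2.1] [16.6  0.  30.5]
```

Emit:
arm_command --pt "0 -0.0018 -0.0003 2.2 0 4.2 0.005" --pt "0 -0.0035 -0.0004 4.3 0 8 0.005" --pt "0.0002 -0.0052 -0.0005 6.5 0 12 0.005" --pt "0.0005 -0.007 -0.0007 8.8 0 16.2 0.005" --pt "0.001 -0.0085 -0.0009 10.9 0 20 0.005"

```text
time_s: 8.4
eef_pos: [0.6342, -0.0797, 0.2843]
eef_rot: [0.022, 0.965, 0.085, -0.246]
wrist_force: [-3.9, 3.5, 0.6]
opening: 0.098
```

Run:
```python
from h import *
o=ctrl.get_obs(); print(o['time_s'],o['eef_pos'],o['opening'],o['wrist_force'],o['torque'])
for s in(12,8,4,0): print(s,*delta(*rel(s,.5)))
```

```text
8.4 [ 0.63418922 -0.07965374  0.28427777] 0.09762377700240905 [-3.87097381  3.54516691  0.60519104] [ 0.42426536  0.18293939 -0.10157511]
12 [ 0.1 -0.  -0.2] [-0.2 -0.2 -0.2]
8 [ 0.  -1.6 -0.2] [ 1.7 -0.2  3.3]
4 [ 0.1 -3.1 -0.3] [ 3.6 -0.2  6.8]
0 [ 0.2 -4.6 -0.3] [ 5.5 -0.2 10.3]
```

Emit:
arm_command --pt "0 -0.0012 0 1.4 0 2.7 0.005" --pt "0 -0.0025 0 2.9 0 5.4 0.005" --pt "0.0001 -0.0036 0 4.2 0 8 0.005" --pt "0.0002 -0.0046 0 5.5 0 10.3 0.005" --pt "0.0002 -0.0046 0 5.5 0 10.3 0.005"

```text
time_s: 8.9
eef_pos: [0.6336, -0.0752, 0.2843]
eef_rot: [-0.002, 0.969, -0.013, -0.247]
wrist_force: [-3.5, 3.9, 1.5]
opening: 0.101
```

Run:
```python
from h import *
o=ctrl.get_obs(); print(o['time_s'],o['eef_pos'],o['opening'],o['wrist_force'],o['torque'])
for l in(.5,.45,.4,.35,.3): print(l,*delta(*rel(0,l)))
out=[]
for n,(x0,y0,x1,y1) in dict(top=(225,120,325,220),scene=(170,140,270,240)).items():
    im,d=camera(n)
    out.append(cv2.resize(im[y0:y1,x0:x1,::-1],None,fx=4,fy=4,interpolation=cv2.INTER_CUBIC))
cv2.imwrite('pics/c6.png',np.hstack(out))
```

```text
8.9 [ 0.63364389 -0.07523161  0.28425662] 0.1013014744320397 [-3.46593157  3.87672728  1.47355538] [ 0.61260323  0.1405564  -0.10812553]
0.5 [-0.  -0.2 -0.2] [ 0.1 -0.2  0.2]
0.45 [-2.8 -0.2  2.6] [0.1 2.6 0.2]
0.4 [-5.4 -0.2  5.6] [0.1 5.5 0.2]
0.35 [-7.9 -0.2  8.7] [0.1 8.4 0.2]
0.3 [-10.2  -0.2  12. ] [ 0.1 11.2  0.2]
```

View pics/c6.png

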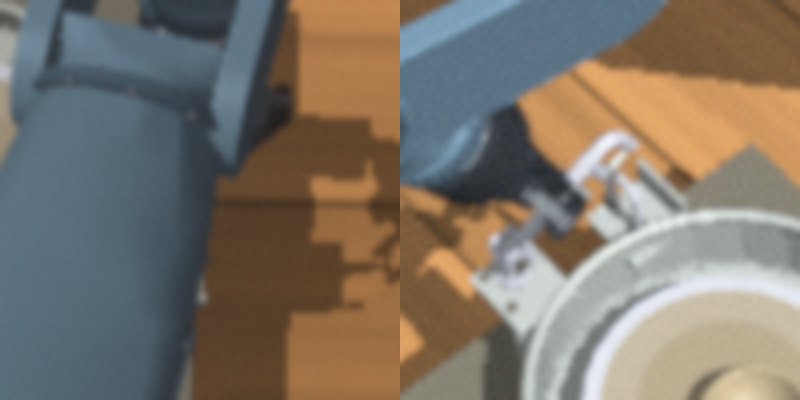

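The hook's bow stands over the U-bolt at (610,150) in the scene crop, in line with it. I lower it in small steps.

Emit:
arm_command --pt "-0.0011 0 0.001 0 1.1 0 0.005" --pt "-0.0022 0 0.0021 0 2.2 0 0.005" --pt "-0.0033 0 0.0033 0 3.3 0 0.005" --pt "-0.0044 0 0.0045 0 4.4 0 0.005" --pt "-0.0054 0 0.0056 0 5.5 0 0.005"

```text
time_s: 9.5
eef_pos: [0.6263, -0.075, 0.2819]
eef_rot: [-0.001, 0.98, -0.012, -0.199]
wrist_force: [-1.9, 4.2, 0.2]
opening: 0.098
```

```bash
cat >> h.py <<'E'
def rep(ls):
    o=ctrl.get_obs(); F=np.array(o['wrist_force']);T=np.array(o['torque']); 
    q=np.array(o['eef_rot']); Rt=R.from_quat(q[[1,2,3,0]]); x=-Rt.apply([1,0,0])
    lift=np.arctan2(x[2],np.hypot(x[0],x[1]))
    M=T+np.cross(np.array(o['eef_pos'])-PIN,F)
    print('t',round(o['time_s'],2),'tool lift',round(lift,3),'F',F.round(1),'T',T.round(2),'M@pin lift-axis',(M@Rt.apply([0,1,0])).round(3),'op',round(o['opening'],3))
    for l in ls: print(l,*delta(*rel(0,l)))
E
python3 - <<'E'
from h import *
rep((.4,.38,.36,.34,.32))
E
```

```text
t 9.5 tool lift 0.4 F [-1.9  4.2  0.2] T [ 0.69  0.09 -0.1 ] M@pin lift-axis 0.03 op 0.098
0.4 [-0.1 -0.1  0.1] [ 0.1 -0.1  0.3]
0.38 [-1.2 -0.2  1.2] [0.1 1.  0.3]
0.36 [-2.3 -0.2  2.3] [0.1 2.2 0.3]
0.34 [-3.4 -0.2  3.5] [0.1 3.3 0.3]
0.32 [-4.4 -0.2  4.7] [0.1 4.5 0.3]
```

Emit:
arm_command --pt "-0.0007 0 0.0007 0 0.7 0 0.005" --pt "-0.0014 0 0.0014 0 1.3 0 0.005" --pt "-0.002 0 0.002 0 2 0 0.005" --pt "-0.0027 0 0.0028 0 2.7 0 0.005" --pt "-0.0034 0 0.0035 0 3.4 0 0.005"

```text
time_s: 10.0
eef_pos: [0.622, -0.075, 0.2801]
eef_rot: [-0.001, 0.985, -0.012, -0.17]
wrist_force: [-1.0, 4.7, -0.5]
opening: 0.101
```

Run:
```python
from h import *
rep((.34,.33,.32,.31,.3))
```

```text
t 10.0 tool lift 0.341 F [-1.   4.7 -0.5] T [ 0.74 -0.09 -0.04] M@pin lift-axis 0.17 op 0.101
0.34 [-0.1 -0.2  0.1] [ 0.1 -0.1  0.3]
0.33 [-0.7 -0.2  0.6] [0.1 0.5 0.3]
0.32 [-1.2 -0.2  1.2] [0.1 1.1 0.3]
0.31 [-1.8 -0.2  1.8] [0.1 1.6 0.3]
0.3 [-2.3 -0.2  2.4] [0.1 2.2 0.3]
```

Emit:
arm_command --pt "-0.0005 0 0.0005 0 0.5 0 0.005" --pt "-0.001 0 0.001 0 1 0 0.005" --pt "-0.0014 0 0.0014 0 1.4 0 0.005" --pt "-0.0019 0 0.0019 0 1.9 0 0.005" --pt "-0.0024 0 0.0024 0 2.3 0 0.005"

```text
time_s: 10.5
eef_pos: [0.6193, -0.075, 0.2794]
eef_rot: [-0.0, 0.989, -0.012, -0.149]
wrist_force: [0.3, 6.1, 3.3]
opening: 0.103
```

Run:
```python
from h import *
rep((.3,.29,.28,.27,.26))
```

```text
t 10.5 tool lift 0.3 F [0.3 6.1 3.3] T [ 0.8   0.09 -0.  ] M@pin lift-axis -0.24 op 0.103
0.3 [-0.  -0.3  0.8] [ 0.1 -0.1  0.3]
0.29 [-0.6 -0.3  1.3] [0.1 0.4 0.3]
0.28 [-1.2 -0.3  1.9] [0.1 1.  0.3]
0.27 [-1.7 -0.3  2.5] [0.1 1.6 0.3]
0.26 [-2.3 -0.3  3.1] [0.1 2.2 0.3]
```

Emit:
arm_command --pt "-0.0004 -0.0003 0.0009 0 0.3 0.1 0.005" --pt "-0.001 -0.0006 0.0015 0 0.8 0.2 0.005" --pt "-0.0014 -0.0008 0.002 0 1.3 0.3 0.005" --pt "-0.0019 -0.0008 0.0025 0 1.8 0.3 0.005" --pt "-0.0023 -0.0008 0.0031 0 2.2 0.3 0.005"

```text
time_s: 11.0
eef_pos: [0.6164, -0.0745, 0.2776]
eef_rot: [0.001, 0.991, -0.015, -0.13]
wrist_force: [1.2, 4.2, 4.7]
opening: 0.1
```

Run:
```python
from h import *
rep((.26,.25,.24,.23,.22))
```

```text
t 11.0 tool lift 0.26 F [1.2 4.2 4.7] T [0.66 0.09 0.05] M@pin lift-axis -0.367 op 0.1
0.26 [-0.1  0.1  0.6] [ 0.2 -0.1 -0.1]
0.25 [-0.6  0.1  1.1] [ 0.2  0.5 -0.1]
0.24 [-1.2  0.1  1.7] [ 0.2  1.  -0.1]
0.23 [-1.8  0.1  2.3] [ 0.2  1.6 -0.1]
0.22 [-2.3  0.1  2.9] [ 0.2  2.2 -0.1]
```

Emit:
arm_command --pt "-0.0005 0 0.0008 0 0.5 0 0.005" --pt "-0.001 0 0.0013 0 1 0 0.005" --pt "-0.0014 0 0.0018 0 1.4 0 0.005" --pt "-0.0019 0 0.0023 0 1.9 0 0.005" --pt "-0.0023 0 0.0028 0 2.2 0 0.005"

```text
time_s: 11.5
eef_pos: [0.6136, -0.0745, 0.2757]
eef_rot: [0.001, 0.994, -0.015, -0.11]
wrist_force: [1.5, 3.8, 6.2]
opening: 0.102
```

Run:
```python
from h import *
rep((.22,.20,.19,.18))
```

```text
t 11.5 tool lift 0.221 F [1.5 3.8 6.2] T [ 0.76 -0.11  0.2 ] M@pin lift-axis -0.258 op 0.102
0.22 [-0.1  0.   0.2] [ 0.2 -0.  -0. ]
0.2 [-1.2  0.   1.4] [ 0.2  1.1 -0. ]
0.19 [-1.8  0.   1.9] [ 0.2  1.7 -0. ]
0.18 [-2.3  0.   2.5] [ 0.2  2.2 -0. ]
```

Emit:
arm_command --pt "-0.0005 0 0.0006 0 0.5 0 0.005" --pt "-0.001 0 0.0011 0 1 0 0.005" --pt "-0.0014 0 0.0015 0 1.4 0 0.005" --pt "-0.0019 0 0.002 0 1.8 0 0.005" --pt "-0.0023 0 0.0025 0 2.2 0 0.005"

```text
time_s: 12.0
eef_pos: [0.6111, -0.0744, 0.2742]
eef_rot: [0.001, 0.996, -0.015, -0.091]
wrist_force: [1.7, 4.6, 7.7]
opening: 0.106
```

Run:
```python
from h import *
rep((.18,.16,.15,.14))
```

```text
t 12.0 tool lift 0.182 F [1.7 4.6 7.7] T [ 0.73 -0.01  0.15] M@pin lift-axis -0.463 op 0.106
0.18 [-0.2  0.   0.5] [ 0.2  0.  -0. ]
0.16 [-1.3  0.   1.6] [ 0.2  1.2 -0. ]
0.15 [-1.9  0.   2.2] [ 0.2  1.7 -0. ]
0.14 [-2.4  0.   2.7] [ 0.2  2.3 -0. ]
```

Emit:
arm_command --pt "-0.0004 0 0.0005 0 0.4 0 0.005" --pt "-0.0008 0 0.0009 0 0.8 0 0.005" --pt "-0.0012 0 0.0014 0 1.2 0 0.005" --pt "-0.0016 0 0.0018 0 1.5 0 0.005" --pt "-0.0019 0 0.0022 0 1.7 0 0.005"

```text
time_s: 12.5
eef_pos: [0.6091, -0.0744, 0.2726]
eef_rot: [0.002, 0.997, -0.015, -0.076]
wrist_force: [1.3, 3.5, 7.7]
opening: 0.1
```

Run:
```python
from h import *
rep((.15,.14,.13,.12,.11))
```

```text
t 12.5 tool lift 0.152 F [1.3 3.5 7.7] T [ 0.76 -0.18  0.17] M@pin lift-axis -0.282 op 0.1
0.15 [-0.2  0.   0.3] [ 0.2 -0.  -0. ]
0.14 [-0.7  0.   0.8] [ 0.2  0.5 -0. ]
0.13 [-1.3  0.   1.4] [ 0.2  1.1 -0. ]
0.12 [-1.8  0.   2. ] [ 0.2  1.7 -0. ]
0.11 [-2.4  0.   2.6] [ 0.2  2.3 -0. ]
```

Emit:
arm_command --pt "-0.0003 0 0.0004 0 0.3 0 0.005" --pt "-0.0007 0 0.0008 0 0.6 0 0.005" --pt "-0.001 0 0.0012 0 0.9 0 0.005" --pt "-0.0014 0 0.0016 0 1.3 0 0.005" --pt "-0.0018 0 0.002 0 1.7 0 0.005"

```text
time_s: 13.0
eef_pos: [0.6071, -0.0743, 0.2709]
eef_rot: [0.002, 0.998, -0.015, -0.061]
wrist_force: [2.2, 4.9, 6.9]
opening: 0.1
```

Run:
```python
from h import *
rep((.12,.11,.10,.09))
```

```text
t 13.0 tool lift 0.122 F [2.2 4.9 6.9] T [ 0.82 -0.34  0.17] M@pin lift-axis -0.143 op 0.1
0.12 [-0.1  0.   0. ] [ 0.2 -0.  -0. ]
0.11 [-0.7  0.   0.6] [ 0.2  0.5 -0. ]
0.1 [-1.3  0.   1.1] [ 0.2  1.1 -0. ]
0.09 [-1.8  0.   1.7] [ 0.2  1.7 -0. ]
```

Emit:
arm_command --pt "-0.0002 0 0.0003 0 0.2 0 0.005" --pt "-0.0005 0 0.0006 0 0.5 0 0.005" --pt "-0.0007 0 0.0008 0 0.7 0 0.005" --pt "-0.001 0 0.001 0 0.9 0 0.005" --pt "-0.0013 0 0.0012 0 1.1 0 0.005"

```text
time_s: 13.5
eef_pos: [0.6058, -0.0742, 0.2693]
eef_rot: [0.002, 0.999, -0.015, -0.051]
wrist_force: [3.6, 4.7, 3.1]
opening: 0.105
```

Run:
```python
from h import *
rep((.10,.09,.08,.07))
```

```text
t 13.5 tool lift 0.102 F [3.6 4.7 3.1] T [ 0.71 -0.87  0.23] M@pin lift-axis 0.478 op 0.105
0.1 [-0.2  0.1 -0.6] [ 0.2  0.  -0. ]
0.09 [-0.7  0.1 -0.1] [ 0.2  0.6 -0. ]
0.08 [-1.3  0.1  0.5] [ 0.2  1.2 -0. ]
0.07 [-1.8  0.1  1.1] [ 0.2  1.7 -0. ]
```

Force dropped from 7 to 3 N at the lift where the flick was expected. Now I tug lightly upward.

Emit:
arm_command --pt "0 0 0 0 0 0 0.005" --pt "0.0007 0 -0.0007 0 -0.6 0 0.005" --pt "0.0013 0 -0.0013 0 -1.2 0 0.005" --pt "0.002 0 -0.002 0 -1.8 0 0.005" --pt "0.0026 0 -0.0026 0 -2.3 0 0.005"

```text
time_s: 14.0
eef_pos: [0.6084, -0.0743, 0.2713]
eef_rot: [0.002, 0.997, -0.015, -0.072]
wrist_force: [2.6, 5.0, 2.4]
opening: 0.105
```

Run:
```python
from h import *
rep((.10,.15,.17,.18,.19,.2,.21,.22))
```

```text
t 14.0 tool lift 0.144 F [2.6 5.  2.4] T [ 0.69 -0.7   0.15] M@pin lift-axis 0.408 op 0.105
0.1 [-2.5  0.   1.7] [ 0.2  2.4 -0. ]
0.15 [ 0.3  0.  -1.2] [ 0.2 -0.5 -0. ]
0.17 [ 1.4  0.  -2.3] [ 0.2 -1.6 -0. ]
0.18 [ 2.   0.1 -2.8] [ 0.2 -2.2 -0. ]
0.19 [ 2.6  0.1 -3.3] [ 0.2 -2.8 -0. ]
0.2 [ 3.2  0.1 -3.9] [ 0.2 -3.3 -0. ]
0.21 [ 3.8  0.1 -4.4] [ 0.2 -3.9 -0. ]
0.22 [ 4.4  0.1 -4.9] [ 0.2 -4.5 -0. ]
```

Emit:
arm_command --pt "0.0003 0 -0.0004 0 -0.3 0 0.005" --pt "0.0006 0 -0.0008 0 -0.6 0 0.005" --pt "0.001 0 -0.0012 0 -1 0 0.005" --pt "0.0013 0 -0.0016 0 -1.3 0 0.005" --pt "0.0016 0 -0.002 0 -1.6 0 0.005"

```text
time_s: 14.5
eef_pos: [0.6102, -0.0744, 0.2728]
eef_rot: [0.001, 0.996, -0.015, -0.086]
wrist_force: [3.7, 3.5, 1.4]
opening: 0.102
```

Run:
```python
from h import *
rep((.17,.18,.19,.2,.21,.22))
```

```text
t 14.5 tool lift 0.172 F [3.7 3.5 1.4] T [ 0.66 -0.9   0.15] M@pin lift-axis 0.581 op 0.102
0.17 [-0.2  0.1 -0.5] [ 0.2 -0.  -0. ]
0.18 [ 0.4  0.1 -1.1] [ 0.2 -0.6 -0. ]
0.19 [ 1.   0.1 -1.6] [ 0.2 -1.2 -0. ]
0.2 [ 1.6  0.1 -2.2] [ 0.2 -1.7 -0. ]
0.21 [ 2.2  0.1 -2.7] [ 0.2 -2.3 -0. ]
0.22 [ 2.7  0.1 -3.2] [ 0.2 -2.9 -0. ]
```

Emit:
arm_command --pt "0.0002 0 -0.0003 0 -0.2 0 0.005" --pt "0.0005 0 -0.0006 0 -0.5 0 0.005" --pt "0.0007 0 -0.0009 0 -0.7 0 0.005" --pt "0.0009 0 -0.0012 0 -0.9 0 0.005" --pt "0.0011 0 -0.0015 0 -1.1 0 0.005"

```text
time_s: 15.0
eef_pos: [0.6115, -0.0744, 0.2738]
eef_rot: [0.001, 0.995, -0.015, -0.096]
wrist_force: [4.3, 3.7, 1.0]
opening: 0.096
```

Run:
```python
from h import *
rep((.19,.2,.21,.22))
```

```text
t 15.0 tool lift 0.192 F [4.3 3.7 1. ] T [ 0.63 -0.86  0.12] M@pin lift-axis 0.519 op 0.096
0.19 [-0.1  0.  -0.4] [ 0.2 -0.  -0. ]
0.2 [ 0.5  0.  -1. ] [ 0.2 -0.6 -0. ]
0.21 [ 1.   0.  -1.5] [ 0.2 -1.2 -0. ]
0.22 [ 1.6  0.  -2.1] [ 0.2 -1.8 -0. ]
```

Emit:
arm_command --pt "0.0002 0 -0.0003 0 -0.2 0 0.005" --pt "0.0005 0 -0.0006 0 -0.5 0 0.005" --pt "0.0007 0 -0.0009 0 -0.7 0 0.005" --pt "0.0009 0 -0.0012 0 -0.9 0 0.005" --pt "0.0011 0 -0.0015 0 -1.1 0 0.005"

```text
time_s: 15.5
eef_pos: [0.6127, -0.0744, 0.2744]
eef_rot: [0.001, 0.994, -0.015, -0.105]
wrist_force: [4.9, 4.0, -2.5]
opening: 0.103
```

Run:
```python
from h import *
rep((.21,.22,.23))
```

```text
t 15.5 tool lift 0.211 F [ 4.9  4.  -2.5] T [ 0.57 -1.1   0.16] M@pin lift-axis 0.868 op 0.103
0.21 [-0.1  0.1 -0.7] [ 0.2 -0.1 -0. ]
0.22 [ 0.5  0.1 -1.2] [ 0.2 -0.6 -0. ]
0.23 [ 1.1  0.1 -1.8] [ 0.2 -1.2 -0. ]
```

Emit:
arm_command --pt "0.0002 0 -0.0003 0 -0.2 0 0.005" --pt "0.0004 0 -0.0006 0 -0.4 0 0.005" --pt "0.0006 0 -0.0008 0 -0.6 0 0.005" --pt "0.0006 0 -0.0008 0 -0.6 0 0.005" --pt "0.0006 0 -0.0008 0 -0.6 0 0.005"

```text
time_s: 16.0
eef_pos: [0.6134, -0.0744, 0.2744]
eef_rot: [0.001, 0.994, -0.015, -0.111]
wrist_force: [4.1, 3.6, -3.7]
opening: 0.098
```

Run:
```python
from h import *
rep((.22,.15,.12,.1,.08))
out=[]
for n,(x0,y0,x1,y1) in dict(scene=(190,140,250,240)).items():
    im,d=camera(n)
    out.append(cv2.resize(im[y0:y1,x0:x1,::-1],None,fx=6,fy=6,interpolation=cv2.INTER_CUBIC))
cv2.imwrite('pics/c7.png',np.hstack(out))
```

```text
t 16.0 tool lift 0.222 F [ 4.1  3.6 -3.7] T [ 0.56 -1.36  0.16] M@pin lift-axis 1.24 op 0.098
0.22 [-0.1  0.1 -1.1] [ 0.2 -0.  -0. ]
0.15 [-4.   0.1  2.9] [ 0.2  4.  -0. ]
0.12 [-5.5  0.1  4.8] [ 0.2  5.7 -0. ]
0.1 [-6.5  0.1  6. ] [ 0.2  6.9 -0. ]
0.08 [-7.5  0.1  7.2] [ 0.2  8.  -0. ]
```

View pics/c7.png

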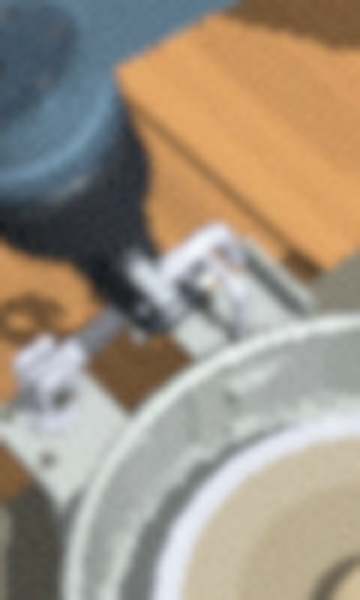

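The bow is over the bar at (215,255) and held. The TCP height stopped at 0.2744 m while commanded up, and the downward pull grew from about +2 to -3.7 N, so the hook has caught. I lower it back, then let go.

Emit:
arm_command --pt "-0.0012 0 0.0014 0 1.4 0 0.005" --pt "-0.0024 0 0.0028 0 2.8 0 0.005" --pt "-0.0036 0 0.004 0 4.1 0 0.005" --pt "-0.0055 0 0.0056 0 5.7 0 0.005" --pt "-0.0055 0 0.0056 0 5.7 0 0.005"

```text
time_s: 16.55
eef_pos: [0.6069, -0.0742, 0.2712]
eef_rot: [0.002, 0.998, -0.015, -0.06]
wrist_force: [9.0, 4.8, -2.5]
opening: 0.099
```

Run:
```python
from h import *
rep((.12,.1,.08))
```

```text
t 16.55 tool lift 0.119 F [ 9.   4.8 -2.5] T [ 0.61 -1.49  0.17] M@pin lift-axis 1.033 op 0.099
0.12 [0.1 0.1 0.2] [ 0.2 -0.2 -0. ]
0.1 [-1.   0.1  1.4] [ 0.2  1.  -0. ]
0.08 [-2.1  0.1  2.5] [ 0.2  2.1 -0. ]
```

Emit:
arm_command --pt "0.0005 0 0 0 0 0 0.01" --pt "0.0005 0 0 0 0 0 0.02" --pt "0.0005 0 0 0 0 0 0.03" --pt "0.0005 0 0 0 0 0 0.035" --pt "0.0005 0 0 0 0 0 0.035"

```text
time_s: 17.05
eef_pos: [0.6062, -0.0745, 0.2709]
eef_rot: [0.002, 0.998, -0.015, -0.063]
wrist_force: [-0.2, 0.2, -0.5]
opening: 0.412
```

Emit:
arm_command --pt "0 0 0 0 0 0 0.035" --pt "0 0 -0.01 0 0 0 0.035" --pt "0 0 -0.03 0 0 0 0.035" --pt "0 0 -0.06 0 0 0 0.035" --pt "0 0 -0.1 0 0 0 0.035"

```text
time_s: 17.55
eef_pos: [0.6184, -0.0739, 0.3701]
eef_rot: [0.001, 0.998, -0.015, -0.065]
wrist_force: [1.1, -0.8, 0.8]
opening: 0.412
```

Emit:
arm_command --pt "-0.03 0 -0.02 0 0 0 0.035" --pt "-0.08 0 -0.03 0 0 0 0.035" --pt "-0.13 0 -0.03 0 0 0 0.035" --pt "-0.17 0 -0.03 0 0 0 0.035" --pt "-0.2 0 -0.03 0 0 0 0.035"

```text
time_s: 18.05
eef_pos: [0.4223, -0.0676, 0.4264]
eef_rot: [0.002, 0.998, -0.015, -0.062]
wrist_force: [0.8, -0.3, -0.8]
opening: 0.411
```

Run:
```python
from h import *
rep(())
out=[]
for n,(x0,y0,x1,y1) in dict(top=(225,120,325,220),scene=(170,160,270,260)).items():
    im,d=camera(n); np.save(n+'_d2.npy',d)
    if n=='top': cv2.imwrite('pics/t9.png',im[:,:,::-1])
    out.append(cv2.resize(im[y0:y1,x0:x1,::-1],None,fx=4,fy=4,interpolation=cv2.INTER_CUBIC))
cv2.imwrite('pics/c8.png',np.hstack(out))
```

```text
t 18.05 tool lift 0.124 F [ 0.8 -0.3 -0.8] T [ 0.04 -0.04  0.05] M@pin lift-axis 0.049 op 0.411
```

View pics/c8.png

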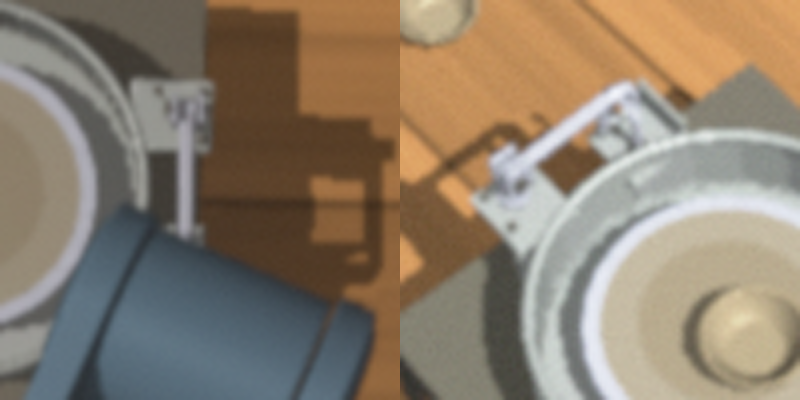

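The hook lies straight across the seam, from (505,165) to (628,92) in the scene crop, with its bow over the U-bolt and the pan shut. As a last check I measure the shank's slope and whether the bystanders moved.

Run:
```python
from h import *
for n in('scene','top'):
    c=cloud(n,np.load(n+'_d2.npy')).reshape(-1,3)
    u=np.array([-.9996,.028]); d=c[:,:2]-PIN[:2]; s=d@u; w=d@[.028,.9996]
    m=(abs(w+.001)<.006)&(s>.02)&(s<.1)&(c[:,2]>.195)&(c[:,2]<.26); 
    for a,b in((.02,.04),(.04,.06),(.06,.08),(.08,.1)):
        k=m&(s>=a)&(s<b); print(n,a,k.sum(),np.median(c[k,2]).round(4) if k.sum() else '')
    if m.sum()>10: print('slope',np.polyfit(s[m],c[m,2],1))
a=np.load('scene_i.npy').astype(int); im,_=camera('scene'); b=im.astype(int)
df=cv2.blur(np.abs(a-b).sum(2).astype(np.float32),(3,3))>60
k,l,st,ce=cv2.connectedComponentsWithStats(df.astype(np.uint8))
print([(st[i].tolist()) for i in range(1,k) if st[i,4]>25])
```

```text
scene 0.02 15 0.2116
scene 0.04 18 0.2124
scene 0.06 19 0.2142
scene 0.08 21 0.2129
slope [0.00322368 0.2122519 ]
top 0.02 28 0.2137
top 0.04 23 0.2138
top 0.06 23 0.2161
top 0.08 11 0.2156
slope [0.04667352 0.21195702]
[[140, 0, 372, 176, 38248], [171, 169, 148, 111, 4412]]
```

```bash
python3 -c "
from h import *
print(ctrl.hand_in())"
```

```text
the job is handed in; nothing more can be done
None
```

The pan is shut and its snap hook is caught on the U-bolt; I handed the job in at about 18 s of the 72 s allowed.

- **Pan:** I pushed the lug home. The wrist read 3.6 N and then 11.8 N on the last step, more than the 5 N that shows it is home.
- **Hooking:** I gripped the shank, raised it to about 0.5 rad, swung it over the U-bolt and pressed it down. The press peaked at about 8 N at the grip, roughly 5 N at the mouth. It fell to 3 N near 0.10 rad, where the gate was expected to flick.
- **Tug:** On the way up the hook moved freely. At about 0.2 rad it stopped, and the vertical force went from about +2 N to -3.7 N while the commanded height kept rising. The wrist moment put the tug at up to about 8 N at the bar. The grip slipped slightly during the tug, which left a 9 N sideways force until I let go.
- **After letting go:** The shank's slope read 0.00 rad from one camera and 0.05 rad from the other. Both mean the throat is down on the bar, well below the roughly 0.3 rad of a shut gate resting on top.
- **Bystanders:** The before-and-after scene pictures differ only where the arm stands or stood and around the pan and hook. The first of those areas takes in the bench behind the wheel, so the pictures do not separately check dishes there, or the one on the wheel head. The arm felt no unexpected contact.

I did not see the gate itself; that it shut is inferred from the force drop, the tug and the final slope.

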